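# Close and latch the lid of an instrument box

## Robot

A 6-joint arm with a two-finger parallel gripper is mounted at the origin on a cart in front of the work surface, level with it; the furniture and walls round the work are solid. World frame = base frame: x ahead of the robot, y to its left, z up, the work surface at z = 0. Lengths are in m, angles in rad, forces in N, time in s.
With the tool pointing down it reaches from about 0.375 to 0.975 m from the base axis. Payload 3.8 kg.
Tool frame: the origin (TCP) lies midway between the tips of the shut fingers; the grasp point (between the pads) lies 19 mm behind it; z points along the fingers, y is the line along which they close (so a half turn about z gives the same grasp; the last joint's range is limited). The gripper opens to 85 mm and grips with 20 to 120 N. Pads are 22 mm wide; open, the fingers measure 114 mm over their backs; the gripper's body (76 mm by 85 mm) begins 54 mm behind the grasp point. The pads swing forward as they close: fully open they stand 13 mm farther back than shut.
Start: joints at [-1.142, 0.264, 1.604, -0, 1.274, -0.037], TCP at [0.303, -0.603, 0.231] pointing down, gripper open.
Joint ranges: [-2.63, 2.63], [-0.94, 2.18], [0.31, 2.57], [-1.31, 4.45], [0, 2.66], [-2.55, 2.55]. Speed limits (rad/s): [2.57, 2.57, 3.14, 3.14, 3.14, 3.14].

## Interface

Orientations are given as a rotation vector (axis times angle).
In Python, from workcell import read_state, vision, ticket gives the robot as it stands. The module is installed in compiled form; this text tells all that it offers.
- The arm moves only by the tool jog_arm, never from a script. Its arguments are lists of equal length, an entry for each row: "turn": the turn, a rotation vector about the tool's x, y, z in rad, a list of three; "delta_pos": the shift along the tool's x, y, z in m, a list of three; "gripper": the finger opening in m, from 0 to 0.0854. In form: {"turn": [[rx, ry, rz], ...], "delta_pos": [[dx, dy, dz], ...], "gripper": [gripper, ...]}. A call has 1 to 20 rows; each row shifts and turns the commanded pose from where the row before left it, along the tool's axes as they then stand; what a row does not reach is not made up. A row lasts 1/12 s, in which the tool goes at most 41.7 mm and 7.16 degrees, less where a joint would pass 70% of its speed; a pose out of reach is approached as far as the arm can. A call with a gripper value outside its range is refused whole. The fingers move at their own pace and stop on an object; "grip_force" is the grip in N (left out, the last holds). Time passes only in rows, so rows that do not move let the fingers close. It gives the time, the measured TCP pose, the force, the opening and the grip force at its end, in the units of the state.
- read_state(): the state, without advancing time (a new reading comes with each control period).
- vision.read_camera(name): name is "side" or "top" or "wrist"; returns the picture (400x640x3 uint8, red, green, blue); there is no depth.
- vision.calibration(name): a dict with "vfov" (degrees; the focal length in pixels is half the picture's height over the tangent of half this angle, whatever the lens; pixels are square), "cx", "cy" (the principal point, pixels), "dist" ([k1, k2, p1, p2, k3] as OpenCV has them; the pictures are not rectified), "R" (3x3) and "t" (3): a world point X has camera coordinates R X + t; the wrist camera has in their place "mount" (4x4, takes a point from camera to tool coordinates, whose origin is the TCP and whose axes are the flange's). Camera axes: x right, y down, z forward; pixel columns grow to the right and rows downward; lengths in m; the calibration is good to about 2 mm. A picture is of the moment at which its call begins: read the wrist's pose just before it. calibration takes no time and is no camera call.
- ticket.finish_job(): hands the job in; it is judged then, once.
The state is a dict: "time": time; "q": joint angles; "joint_vel": joint speeds; "joint_torque": joint torques, N m; "tool_pos": TCP position; "tcp_rot": TCP orientation; "wrist_force": force on the tool from outside, world axes, zero at the start; "torque": the same for the moment, N m; "width": opening from 0.0 (shut) to 1.0 (fully open); "grip_force": force on a finger pad.
Only numpy, scipy, OpenCV 4.12 (cv2) and the standard library are available. Lean on these libraries where they do the work, as an engineer would, in place of code of your own. Each camera call takes 0.05 s, during which the arm holds its last target. There are 200 camera calls.

## Task

Put the loose lid on the blue instrument box so that both locating pins come through its two holes and it lies flat on the rim, with the keeper on the latch's side. Then flip the latch's claw over so that its tooth hooks behind the keeper, and swing the red lever all the way down, over centre, so that the lid is held tight. Leave the beaker, the bottle and the roll of tape where they are.

Things in the scene. Friction and masses are not known exactly. Their poses are not given: they have to be found in the camera images.
- housing: Fixed box: grey base plate 200x150x6 mm with an open blue tray (x, y from -50, -70 to +50, +70 mm, rim z = 34; board inside) and a draw latch on its -x side. Origin under the tray's centre, on the bench. Yaw within 0.35 rad. Two 6 mm steel pins at x = 0, y = +-58 mm rise 13 mm above the rim, the last 4 mm tapered. The latch swings in the box's x-z plane, at y = 0.
- lever_pivot (a point): Pivot of the latch lever on the box, at x = -94, y = 0, z = 36 mm of the box's frame; its axis is the box's y. The lever stays where it is left (friction under 1 N at the handle). With the claw hooked, 1 to 3 N at the handle swing it down; it passes over centre about 0.2 rad before shut, and the spring then holds it shut.
- latch_lever (a joint): Lever angle (rad). 0: shut against its stop, lever level, pointing from the pivot to the box's -x (away from the tray); 1.57: upright; up to 2.2: leaning to the tray. Starts at 1.65 to 1.95. The lever is a straight bar, 55 mm long from the pivot, 7 mm thick; its outer 26 mm is the red handle, 16 mm wide.
- lever_end (a point): Free end of the lever, 55 mm from the pivot, middle of its thickness.
- latch_claw (a joint): Angle of the claw to the lever (rad), on a loose pivot on the lever, 20 mm from lever_pivot (lever upright: 7 mm to -x, 19 mm above it). The claw's elevation above the box's +x is 0.23 - latch_lever + latch_claw. Starts thrown back at its stop, 3.55: 13 to 32 degrees past vertical, away from the tray, its end above the lever's. Pushed toward the tray past vertical, it falls forward.
- latch_hook: Outer half of the claw: steel strap 27 mm wide, 4 mm thick, with a down-turned tooth at its end. It springs out along the claw up to 10 mm (2 N/mm), which gives the latch its pull. Origin at the claw's pivot on the lever; x runs along the claw to the tooth.
- claw_tooth (a point): Lower end of the claw's tooth, mid-width, 71 mm from the claw's pivot; the claw's end is 3 mm farther out. With the lid on and the lever in its starting range, a claw that falls forward drops its tooth behind the keeper with 7 to 13 mm to spare, and stays hooked there as the lever is swung down.
- lid_grip (a point): Centre of the loose lid's black fin handle: 44 (x) x 12 (y) x 44 mm high; 27 mm above the lid's underside, +4 mm in x from its centre. Lid: aluminium plate 100 (x) x 140 (y) x 5 mm, about 0.45 kg, flat on the bench; 9 mm holes at x = 0, y = +-58 mm from its centre. x, y in the plate, z up. When on the box, this point is at x = 4, y = 0, z = 61 mm of the box's frame, axes parallel.
- keeper (a point): Middle of the keeper, a dark steel upright bar on the lid's top, 5 (x) x 18 (y) mm, 10 mm high, 42 mm from the lid's centre on its -x side; this point is 10 mm above the lid's underside. The tooth hooks behind it, on the fin's side (+x).
- beaker: Clear plastic beaker, 68 mm in diameter, 76 mm high; origin under its centre. Leave alone.
- bottle: White reagent bottle behind the box, 47 mm in diameter, 90 mm high; origin under its centre. Leave alone.
- tape: Roll of blue tape lying flat, 68 mm in diameter, 18 mm high; origin under its centre. Leave alone.
Things that resemble listed ones, but are neither listed nor needed, are in the scene too. What is meant by the part that bears lid_grip is not purple, and is the larger of those in its own colour.

How it is judged:
By the outcome, as a careful person would: the job done as asked, in the order asked, and still so for the second after the job is handed in, with the robot touching nothing.
It also fails if it takes over 58 s, if anything falls off the work surface, if the arm or the gripper's body presses on something with over 40 N, if the wrist force passes 120 N, or if a joint passes its speed limit or range.

## Working session

There is one attempt and no reset: what is moved stays moved. The work goes in short steps, Python scripts to look and compute and a tool call to move; the robot and the scene stay as the last step left them, time stands still between calls to the robot, and variables do not carry over. Pictures are saved under pics/ and viewed, at most 10 in all, crops included, and the job is handed in when it is done.

Besides the shell and the picture viewer there is one more tool, called after "Request:" as name(argument=value, ...), one argument or row to a line, values as JSON. jog_arm: Moves the arm, as the interface text tells. Its arguments: {"type":"object","properties":{"turn":{"type":"array","items":{"type":"array","items":{"type":"number"}}},"delta_pos":{"type":"array","items":{"type":"array","items":{"type":"number"}}},"gripper":{"type":"array","items":{"type":"number"}},"grip_force":{"type":"number"}},"required":["turn","delta_pos","gripper"]}

```bash
mkdir -p pics; cat > h.py <<'E'
import numpy as np,cv2
from scipy.spatial.transform import Rotation as Ro
from workcell import read_state,vision,ticket
def cam(name,st=None):
    c=vision.calibration(name); f=200/np.tan(np.radians(c['vfov'])/2)
    K=np.array([[f,0,c['cx']],[0,f,c['cy']],[0,0,1.]]); d=np.array(c['dist'],float)
    if 'mount' in c:
        st=st or read_state(); T=np.eye(4); T[:3,:3]=Ro.from_rotvec(st['tcp_rot']).as_matrix(); T[:3,3]=st['tool_pos']
        W=np.linalg.inv(T@np.array(c['mount'])); R,t=W[:3,:3],W[:3,3]
    else: R,t=np.array(c['R']),np.array(c['t'])
    return K,d,R,t
def onplane(C,uv,z):
    K,d,R,t=C; p=cv2.undistortPoints(np.array(uv,float).reshape(-1,1,2),K,d).reshape(-1,2)
    r=np.c_[p,np.ones(len(p))]@R; o=-R.T@t
    return o+r*((z-o[2])/r[:,2])[:,None]
def proj(C,X):
    K,d,R,t=C; return cv2.projectPoints(np.array(X,float).reshape(-1,1,3),cv2.Rodrigues(R)[0],t,K,d)[0].reshape(-1,2)
def shot(name,fn):
    st=read_state(); im=vision.read_camera(name); cv2.imwrite('pics/'+fn,im[:,:,::-1]); return im,cam(name,st)
E
python3 - <<'E'
from h import *
for n in('top','side'):
    im,C=shot(n,n+'0.png'); print(n,-C[2].T@C[3],C[2][2])
s=read_state();print(s)
E
```

```text
top [0.30192667 0.22348965 1.40497767] [ 0.20954911 -0.01806062 -0.97763131]
side [ 0.65300616 -1.21327404  0.72080834] [-0.0336348   0.90643138 -0.42101171]
{'time': 0.1, 'q': array([-1.14189943e+00,  2.64705302e-01,  1.60529154e+00, -3.28936624e-06,
        1.27371004e+00, -3.68818641e-02]), 'joint_vel': array([ 0.00121839, -0.00067716, -0.00231575, -0.00070458,  0.00065249,
        0.0021012 ]), 'joint_torque': array([ 7.96000204e-04, -5.16706860e+01, -3.68589163e+01,  2.84287768e-05,
        6.28209280e-03, -2.03627941e-07]), 'tool_pos': array([ 0.30287595, -0.60246074,  0.23003879]), 'tcp_rot': array([-3.05476343e+00, -7.24570739e-01,  6.51202345e-04]), 'wrist_force': array([ 0.3228115 ,  0.36962541, -0.48369047]), 'torque': array([ 0.00126168,  0.01756889, -0.05296117]), 'grip_force': 0.0, 'width': 1.0051737820391937}
```

View pics/top0.png

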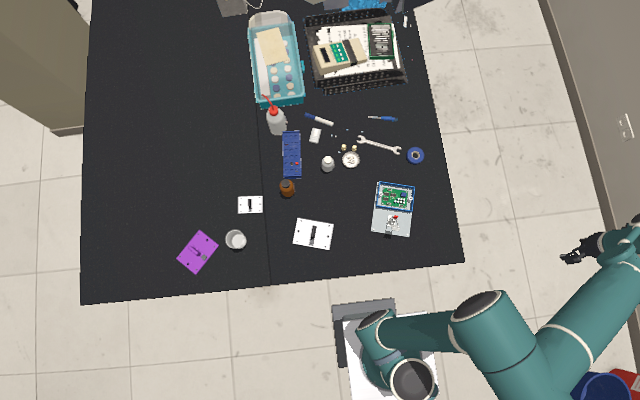

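View pics/side0.png

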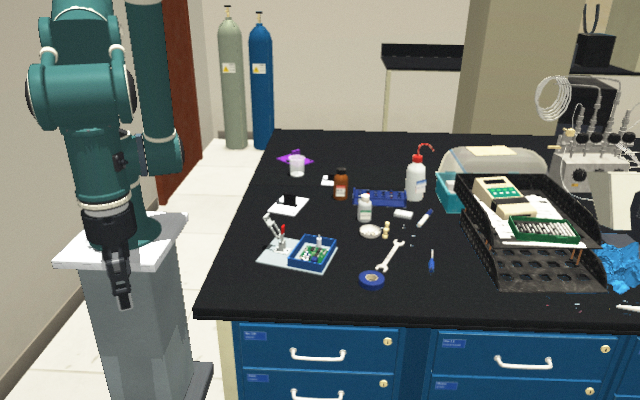

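Top view: the lid candidates are the silver plate at (313,234), a smaller silver one at (250,205) and a purple one at (198,252). The larger silver plate fits. The box is at (393,208), with its latch toward the robot. I'll confirm this in an enlarged crop.

```bash
python3 - <<'E'
from h import *
im=cv2.imread('pics/top0.png')
cv2.imwrite('pics/crop1.png',cv2.resize(im[175:265,230:430],None,fx=4,fy=4,interpolation=cv2.INTER_CUBIC))
C=cam('top')
hsv=cv2.cvtColor(im,cv2.COLOR_BGR2HSV)
m=((hsv[...,2]>150)&(hsv[...,1]<60)).astype(np.uint8); 
for nm,(x0,x1,y0,y1) in dict(lid=(285,340,212,256),small=(235,266,192,218)).items():
    cs,_=cv2.findContours(m[y0:y1,x0:x1],cv2.RETR_EXTERNAL,cv2.CHAIN_APPROX_NONE)
    c=max(cs,key=cv2.contourArea).reshape(-1,2)+[x0,y0]
    w=onplane(C,c,.005)[:,:2].astype(np.float32); r=cv2.minAreaRect(w); print(nm,r,cv2.boxPoints(r).round(3).tolist())
m=((hsv[...,0]>95)&(hsv[...,0]<125)&(hsv[...,1]>110)).astype(np.uint8)[175:218,365:425]
cs,_=cv2.findContours(m,cv2.RETR_EXTERNAL,cv2.CHAIN_APPROX_NONE)
c=max(cs,key=cv2.contourArea).reshape(-1,2)+[365,175]
r=cv2.minAreaRect(onplane(C,c,.034)[:,:2].astype(np.float32)); print('tray',r,cv2.boxPoints(r).round(3).tolist())
E
```

```text
lid ((0.48770850896835327, 0.22993150353431702), (0.14321359992027283, 0.10174993425607681), 73.1690902709961) [[0.4180000126361847, 0.17599999904632568], [0.515999972820282, 0.1469999998807907], [0.5569999814033508, 0.2840000092983246], [0.46000000834465027, 0.31299999356269836]]
small ((0.6298162937164307, 0.4621637165546417), (0.09493411332368851, 0.06818145513534546), 85.3465347290039) [[0.5920000076293945, 0.4180000126361847], [0.6600000262260437, 0.41200000047683716], [0.6679999828338623, 0.5070000290870667], [0.6000000238418579, 0.5120000243186951]]
tray ((0.5893755555152893, -0.10075841844081879), (0.14215891063213348, 0.10551169514656067), 74.42300415039062) [[0.5189999938011169, -0.1550000011920929], [0.6209999918937683, -0.18299999833106995], [0.6589999794960022, -0.04600000008940697], [0.5580000281333923, -0.017999999225139618]]
```

View pics/crop1.png

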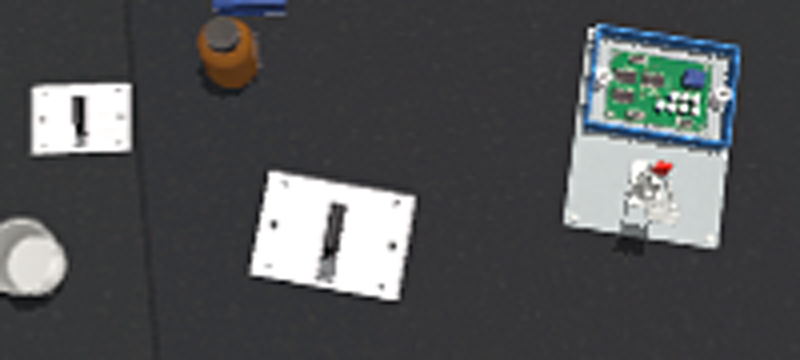

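The crop confirms it. The larger silver plate (crop 330,235) has two holes at its sides and a dark fin, with a small keeper at the robot-facing end (crop 325,272), so it's already oriented like the box. Next I'll turn the tool and look at the box from above.

```bash
cat >> h.py <<'E'
def delta(target,yaw=None):
    s=read_state(); R=Ro.from_rotvec(s['tcp_rot']).as_matrix(); y=np.arctan2(R[1,0],R[0,0])
    if yaw is not None: R=Ro.from_euler('z',yaw).as_matrix()@np.diag([1,-1,-1.])
    print('t',s['time'],'pos',s['tool_pos'].round(4),'yaw',y.round(4),'tilt',R[:,2].round(4),'dturn_z',None if yaw is None else round(y-yaw,4),'d',(R.T@(np.array(target)-s['tool_pos'])).round(4))
E
python3 - <<'E'
from h import *
print(np.array(vision.calibration('wrist')['mount']).round(4),vision.calibration('wrist')['vfov'])
delta([.56,-.09,.28],np.radians(164.4))
E
```

```text
[[-7.000e-04 -9.528e-01 -3.035e-01  7.790e-02]
 [ 1.000e+00 -9.000e-04  6.000e-04  4.000e-04]
 [-8.000e-04 -3.035e-01  9.528e-01 -1.423e-01]
 [ 0.000e+00  0.000e+00  0.000e+00  1.000e+00]] 61.691743442384016
t 0.1 pos [ 0.3029 -0.6025  0.23  ] yaw 0.4658 tilt [ 0.  0. -1.] dturn_z -2.4035 d [-0.1098  0.5627 -0.05  ]
```

Request:
jog_arm(
  turn=[
    [0,0,-0.12],
    [0,0,-0.12],
    [0,0,-0.12],
    [0,0,-0.12],
    [0,0,-0.12],
    [0,0,-0.12],
    [0,0,-0.12],
    [0,0,-0.12],
    [0,0,-0.12],
    [0,0,-0.12],
    [0,0,-0.12],
    [0,0,-0.12],
    [0,0,-0.12],
    [0,0,-0.12],
    [0,0,-0.12],
    [0,0,-0.12],
    [0,0,-0.12],
    [0,0,-0.12],
    [0,0,-0.12],
    [0,0,-0.12],
  ],
  delta_pos=[
    [0,0,-0.01],
    [0,0,-0.01],
    [0,0,-0.01],
    [0,0,-0.01],
    [0,0,-0.01],
    [0,0,0],
    [0,0,0],
    [0,0,0],
    [0,0,0],
    [0,0,0],
    [0,0,0],
    [0,0,0],
    [0,0,0],
    [0,0,0],
    [0,0,0],
    [0,0,0],
    [0,0,0],
    [0,0,0],
    [0,0,0],
    [0,0,0],
  ],
  gripper=[0.085,0.085,0.085,0.085,0.085,0.085,0.085,0.085,0.085,0.085,0.085,0.085,0.085,0.085,0.085,0.085,0.085,0.085,0.085,0.085],
)

```text
time: 1.77
tool_pos: [0.303, -0.6027, 0.2804]
tcp_rot: [-0.422, -3.112, -0.002]
wrist_force: [0.8, -0.0, -0.3]
width: 0.993
grip_force: 0.0
```

```bash
python3 - <<'E'
from h import *
delta([.56,-.09,.28],np.radians(164.4))
s=read_state();R=Ro.from_rotvec(s['tcp_rot']).as_matrix(); print(R.T@(np.array([.56,-.09,.28])-s['tool_pos']),s['q'])
E
```

```text
t 1.7667 pos [ 0.303  -0.6027  0.2804] yaw 2.8718 tilt [ 0.  0. -1.] dturn_z 0.0024 d [-1.097e-01  5.630e-01  4.000e-04]
[-0.11103178  0.56268496  0.00093888] [-1.14189589e+00  2.39608736e-01  1.54412335e+00 -2.71161564e-05
  1.35925550e+00 -2.44285492e+00]
```

Request:
jog_arm(
  turn=[
    [0,0,0],
    [0,0,0],
    [0,0,0],
    [0,0,0],
    [0,0,0],
    [0,0,0],
    [0,0,0],
    [0,0,0],
    [0,0,0],
    [0,0,0],
    [0,0,0],
    [0,0,0],
    [0,0,0],
    [0,0,0],
    [0,0,0],
    [0,0,0],
  ],
  delta_pos=[
    [-0.008,0.04,0],
    [-0.008,0.04,0],
    [-0.008,0.04,0],
    [-0.008,0.04,0],
    [-0.008,0.04,0],
    [-0.008,0.04,0],
    [-0.008,0.04,0],
    [-0.008,0.04,0],
    [-0.008,0.04,0],
    [-0.008,0.04,0],
    [-0.008,0.04,0],
    [-0.008,0.04,0],
    [-0.008,0.04,0],
    [-0.008,0.04,0],
    [0,0,0],
    [0,0,0],
  ],
  gripper=[0.085,0.085,0.085,0.085,0.085,0.085,0.085,0.085,0.085,0.085,0.085,0.085,0.085,0.085,0.085,0.085],
)

```text
time: 3.1
tool_pos: [0.5637, -0.0926, 0.2806]
tcp_rot: [-0.425, -3.111, 0.0]
wrist_force: [-0.6, -0.3, -0.3]
width: 0.998
grip_force: 0.0
```

```bash
python3 - <<'E'
from h import *
im,C=shot('wrist','w1.png'); np.savez('w1.npz',K=C[0],d=C[1],R=C[2],t=C[3]); delta([.488,.23,.28],np.radians(163.5))
E
```

```text
t 3.15 pos [ 0.5632 -0.0941  0.2806] yaw 2.8681 tilt [ 0.  0. -1.] dturn_z 0.0145 d [0.1642 0.2894 0.0006]
```

View pics/w1.png

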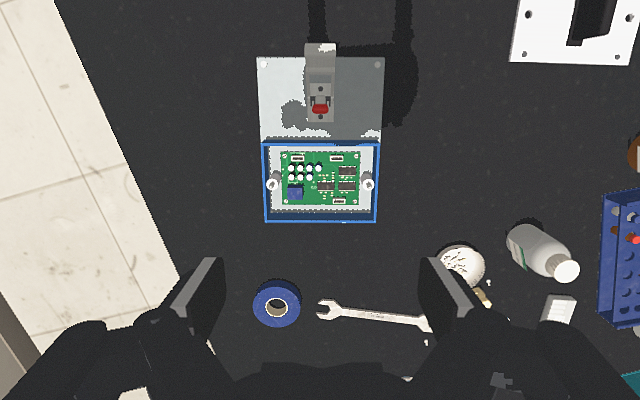

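Wrist view: the box is at (320,180), with pin bosses at (272,184) and (369,184). The latch is upright at (320,85), and the lid's corner is at (575,30). I'll enlarge the pins.

```bash
python3 - <<'E'
from h import *
im=cv2.imread('pics/w1.png')
a=cv2.resize(im[165:205,250:295],None,fx=8,fy=8,interpolation=cv2.INTER_NEAREST);b=cv2.resize(im[165:205,345:390],None,fx=8,fy=8,interpolation=cv2.INTER_NEAREST)
c=cv2.resize(im[130:205+25,250:390],None,fx=2.57,fy=2.5)
out=np.vstack([np.hstack([a,b]),cv2.resize(c,(720,250))]); cv2.imwrite('pics/crop2.png',out)
Z=np.load('w1.npz');C=(Z['K'],Z['d'],Z['R'],Z['t'])
hsv=cv2.cvtColor(im,cv2.COLOR_BGR2HSV)
m=((hsv[...,0]>95)&(hsv[...,0]<125)&(hsv[...,1]>110)).astype(np.uint8)[130:235,245:395]
cs,_=cv2.findContours(m,cv2.RETR_EXTERNAL,cv2.CHAIN_APPROX_NONE)
c=max(cs,key=cv2.contourArea).reshape(-1,2)+[245,130]
r=cv2.minAreaRect(onplane(C,c,.034)[:,:2].astype(np.float32));print(r)
# predicted pin tips for that rect
yaw=np.radians(r[2]-90 if r[2]>45 else r[2]); 
print(np.degrees(yaw)); ct=np.array(r[0])
for sg in(1,-1):
    p=ct+sg*.058*np.array([-np.sin(yaw),np.cos(yaw)]); print(proj(C,[*p,.047]),proj(C,[*p,.034]))
E
```

```text
((0.5904769897460938, -0.10265783220529556), (0.13991236686706543, 0.10193546861410141), 74.4251708984375)
-15.574829101562498
[[369.56737478 185.48281776]] [[368.10422135 182.57569854]]
[[270.02435032 185.45716288]] [[271.62648022 182.55241967]]
```

View pics/crop2.png

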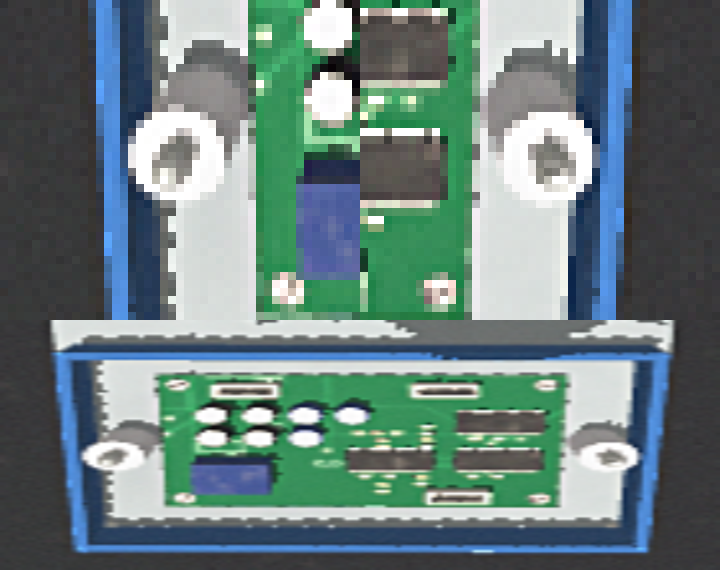

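Request:
jog_arm(
  turn=[
    [0,0,0],
    [0,0,0],
    [0,0,0],
    [0,0,0],
    [0,0,0],
    [0,0,0],
    [0,0,0],
    [0,0,0],
    [0,0,0],
    [0,0,0],
    [0,0,0],
  ],
  delta_pos=[
    [0.021,0.0325,0],
    [0.021,0.0325,0],
    [0.021,0.0325,0],
    [0.021,0.0325,0],
    [0.021,0.0325,0],
    [0.021,0.0325,0],
    [0.021,0.0325,0],
    [0.021,0.0325,0],
    [0.021,0.0325,0],
    [0,0,0],
    [0,0,0],
  ],
  gripper=[0.085,0.085,0.085,0.085,0.085,0.085,0.085,0.085,0.085,0.085,0.085],
)

```text
time: 4.07
tool_pos: [0.4608, 0.2382, 0.2811]
tcp_rot: [-0.429, -3.112, 0.001]
wrist_force: [-0.0, -1.2, 0.4]
width: 0.996
grip_force: 0.0
```

```bash
python3 - <<'E'
from h import *
b=cv2.imread('pics/w1.png'); g=b.astype(int)
for col in (300,330): print(col,[(r,*g[r,col]) for r in list(range(138,150))+list(range(210,226))])
im,C=shot('wrist','w2.png'); np.savez('w2.npz',K=C[0],d=C[1],R=C[2],t=C[3])
hsv=cv2.cvtColor(im[:,:,::-1].copy(),cv2.COLOR_BGR2HSV)
m=((hsv[...,2]>130)&(hsv[...,1]<60)).astype(np.uint8); m=cv2.morphologyEx(m,cv2.MORPH_OPEN,np.ones((2,2)))
cs,_=cv2.findContours(m,cv2.RETR_CCOMP,cv2.CHAIN_APPROX_NONE)
cs=[c for c in cs if cv2.contourArea(c)>4000]
for c in cs:
    c=c.reshape(-1,2); r=cv2.minAreaRect(onplane(C,c,.005)[:,:2].astype(np.float32)); print(c.mean(0),r)
delta([0,0,0])
E
```

```text
300 [(138, np.int64(106), np.int64(109), np.int64(105)), (139, np.int64(107), np.int64(104), np.int64(99)), (140, np.int64(94), np.int64(64), np.int64(44)), (141, np.int64(94), np.int64(63), np.int64(41)), (142, np.int64(78), np.int64(55), np.int64(37)), (143, np.int64(203), np.int64(133), np.int64(76)), (144, np.int64(218), np.int64(144), np.int64(81)), (145, np.int64(207), np.int64(123), np.int64(61)), (146, np.int64(186), np.int64(182), np.int64(176)), (147, np.int64(223), np.int64(229), np.int64(227)), (148, np.int64(225), np.int64(227), np.int64(222)), (149, np.int64(224), np.int64(226), np.int64(222)), (210, np.int64(98), np.int64(99), np.int64(97)), (211, np.int64(102), np.int64(106), np.int64(106)), (212, np.int64(98), np.int64(85), np.int64(76)), (213, np.int64(94), np.int64(66), np.int64(43)), (214, np.int64(95), np.int64(66), np.int64(42)), (215, np.int64(96), np.int64(64), np.int64(42)), (216, np.int64(96), np.int64(65), np.int64(41)), (217, np.int64(94), np.int64(65), np.int64(39)), (218, np.int64(94), np.int64(66), np.int64(42)), (219, np.int64(77), np.int64(57), np.int
[... 1544 characters left out ...]
np.int64(124), np.int64(78)), (223, np.int64(63), np.int64(54), np.int64(51)), (224, np.int64(50), np.int64(51), np.int64(54)), (225, np.int64(58), np.int64(56), np.int64(60))]
[322.50543478 175.2173913 ] ((0.48980093002319336, 0.23057445883750916), (0.1405690312385559, 0.10145369172096252), 73.15740203857422)
[577.96747967 121.80081301] ((0.5126598477363586, 0.5496222972869873), (0.12295104563236237, 0.08216769993305206), 81.00743865966797)
[169.22587487  40.69671262] ((0.2541707754135132, 0.10730628669261932), (0.4833965301513672, 0.11915035545825958), 89.88819122314453)
t 4.1167 pos [0.4613 0.2371 0.2811] yaw 2.866 tilt [-1.0e-04 -1.2e-03 -1.0e+00] dturn_z None d [ 0.3794 -0.3534  0.2814]
```

View pics/w2.png

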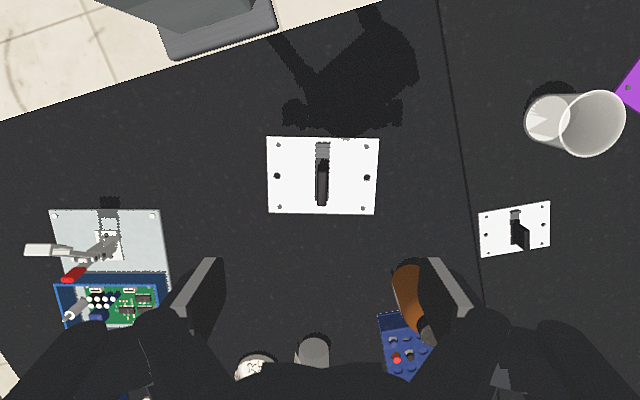

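Wrist view: the lid is at (322,176), its holes at (277,176) and (367,178), and its fin at (322,180). The keeper is on the robot side at about (322,147). The smaller decoy is at (515,228). Next I'll compute the lid and box centres with the same camera.

```bash
python3 - <<'E'
from h import *
L=lambda f:(lambda Z:(Z['K'],Z['d'],Z['R'],Z['t']))(np.load(f))
C=L('w1.npz'); p=onplane(C,[[300,142.6],[300,222.8],[330,142.6],[330,222.8]],.034)
yaw=np.radians(-15.575); ex=np.array([np.cos(yaw),np.sin(yaw)]); ey=np.array([-ex[1],ex[0]])
r=np.array([.59048,-.10266]); a=(p[:,:2]-r)@ex; print('rim edges along x',a.round(4)); c=r+ex*a.mean(); print('box ctr',c)
for sg in(1,-1): print('pin px base,tip',proj(C,[*(c+sg*.058*ey),.034]),proj(C,[*(c+sg*.058*ey),.047]))
C=L('w2.npz'); g=cv2.cvtColor(cv2.imread('pics/w2.png'),cv2.COLOR_BGR2GRAY).astype(float); H=[]
for u,v in((277,176),(367,178)):
    w=g[v-6:v+7,u-6:u+7]; w=np.clip(190-w,0,None); yy,xx=np.mgrid[v-6:v+7,u-6:u+7]; H.append([(w*xx).sum()/w.sum(),(w*yy).sum()/w.sum()]); print(H[-1],w.sum()/150)
q=onplane(C,H,.004)[:,:2]; d=q[1]-q[0]; print('holes',q,np.linalg.norm(d)); lc=q.mean(0); ly=np.arctan2(d[1],d[0])-np.pi/2*np.sign(np.arctan2(d[1],d[0])); print('lid',lc,np.degrees(ly))
for k in (.03,.045): 
    f=lc+.004*np.array([np.cos(ly),np.sin(ly)]); print('fin px',proj(C,[*f,k]))
print('keeper px',proj(C,[*(lc-.042*np.array([np.cos(ly),np.sin(ly)])),.01]))
f=lc+.004*np.array([np.cos(ly),np.sin(ly)]); delta([*f,.08],ly+np.pi)
E
```

```text
rim edges along x [-0.048   0.052  -0.0479  0.052 ]
box ctr [ 0.59242935 -0.10320335]
pin px base,tip [[368.03323961 184.2030786 ]] [[369.49181987 187.15733003]]
pin px base,tip [[271.70077403 184.17866205]] [[270.10353797 187.1304769 ]]
[np.float64(276.62048192771084), np.float64(175.34684893419833)] 28.773333333333333
[np.float64(366.4469609429166), np.float64(177.084816269933)] 28.846666666666668
holes [[0.47136826 0.17435163]
 [0.50492102 0.28520324]] 0.11581825349650308
lid [0.48814464 0.22977744] -16.840108612569693
fin px [[321.44901022 184.60091128]]
fin px [[321.4197697  188.01435246]]
keeper px [[322.20683844 144.33885373]]
t 4.1167 pos [0.4613 0.2371 0.2811] yaw 2.866 tilt [ 0.  0. -1.] dturn_z 0.0183 d [-0.0319  0.0008  0.2011]
```

Request:
jog_arm(
  turn=[
    [0,0,0.018],
    [0,0,0],
    [0,0,0],
    [0,0,0],
    [0,0,0],
    [0,0,0],
    [0,0,0],
    [0,0,0],
    [0,0,0],
    [0,0,0],
    [0,0,0],
    [0,0,0],
    [0,0,0],
    [0,0,0],
    [0,0,0],
    [0,0,0],
    [0,0,0],
    [0,0,0],
  ],
  delta_pos=[
    [0,0,0],
    [-0.032,0.001,0.02],
    [0,0,0.035],
    [0,0,0.035],
    [0,0,0.035],
    [0,0,0.035],
    [0,0,0.035],
    [0,0,0.035],
    [0,0,0.02],
    [0,0,0.017],
    [0,0,0],
    [0,0,0],
    [0,0,0],
    [0,0,0],
    [0,0,0],
    [0,0,0],
    [0,0,0],
    [0,0,0],
  ],
  gripper=[0.085,0.085,0.085,0.085,0.085,0.085,0.085,0.085,0.05,0.03,0,0,0,0,0,0,0,0],
  grip_force=80,
)

```text
time: 5.62
tool_pos: [0.4941, 0.2301, 0.0163]
tcp_rot: [0.458, 3.104, 0.002]
wrist_force: [0.6, -4.4, 5.8]
width: 0.124
grip_force: 80.5
```

Request:
jog_arm(
  turn=[
    [0,0,0],
    [0,0,0],
    [0,0,0],
    [0,0,0],
    [0,0,0],
    [0,0,0],
    [0,0,0],
    [0,0,0],
    [0,0,0],
  ],
  delta_pos=[
    [0,0,-0.01],
    [0,0,-0.02],
    [0,0,-0.03],
    [0,0,-0.03],
    [0,0,-0.03],
    [0,0,-0.02],
    [0,0,-0.01],
    [0,0,0],
    [0,0,0],
  ],
  gripper=[0,0,0,0,0,0,0,0,0],
)

```text
time: 6.37
tool_pos: [0.4914, 0.2298, 0.1637]
tcp_rot: [-0.459, -3.107, 0.0]
wrist_force: [-0.0, -0.6, -5.8]
width: 0.125
grip_force: 79.0
```

```bash
python3 - <<'E'
from h import *
im,C=shot('wrist','w3.png'); np.savez('w3.npz',K=C[0],d=C[1],R=C[2],t=C[3])
s=read_state(); print(s['wrist_force'],s['width']); delta([0,0,0])
E
```

```text
[-0.58820435 -0.78541879 -4.05889624] 0.12888022778474126
t 6.4167 pos [0.4906 0.2295 0.1625] yaw 2.848 tilt [-0.003 -0.001 -1.   ] dturn_z None d [ 0.4028 -0.3613  0.1642]
```

View pics/w3.png

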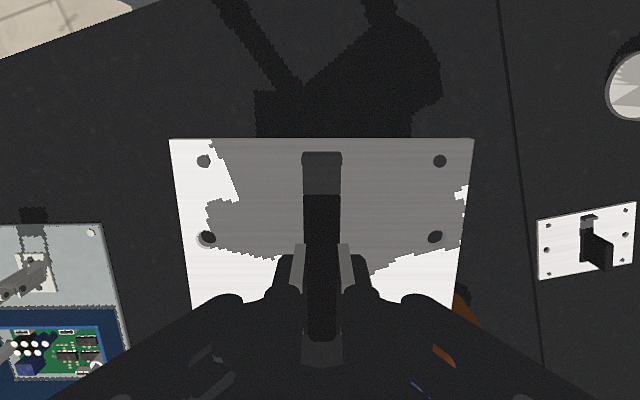

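Wrist view: the lid is held level. Its holes are at (207,238) and (435,237), and the keeper at (322,170) is on the robot side.

```bash
python3 - <<'E'
from h import *
Z=np.load('w3.npz');C=(Z['K'],Z['d'],Z['R'],Z['t'])
g=cv2.cvtColor(cv2.imread('pics/w3.png'),cv2.COLOR_BGR2GRAY); H=[]
for u,v in((207,238),(435,237)):
    m=(g[v-12:v+13,u-13:u+14]<85).astype(np.uint8); n,l,st,ct=cv2.connectedComponentsWithStats(m); i=1+st[1:,4].argmax(); H.append(st[i,:2]+(st[i,2:4]-1)/2+[u-13,v-12]); print(H[-1],ct[i]+[u-13,v-12],st[i])
M=np.array(vision.calibration('wrist')['mount']); K,d=C[0],C[1]
p=cv2.undistortPoints(np.array(H).reshape(-1,1,2),K,d).reshape(-1,2); r=np.c_[p,[1,1]]@M[:3,:3].T; o=M[:3,3]
for z in(.006,.008,.01,.012):
    q=o+r*((z-o[2])/r[:,2])[:,None]; dd=q[1]-q[0]; print(z,q.mean(0).round(5),np.linalg.norm(dd).round(5),'ang',np.arctan2(dd[0],dd[1]).round(4),proj(C,[0,0,0])[0][:0])
print([read_state()['tool_pos'].round(4) for _ in range(2)])
E
```

```text
[208.  236.5] [207.99319728 236.59183673] [  7   5  15  12 147]
[435. 236.] [434.75675676 236.14864865] [  6   5  15  13 148]
0.006 [ 0.00953 -0.00016  0.006  ] 0.10973 ang 0.0024 []
0.008 [ 0.00862 -0.00016  0.008  ] 0.11121 ang 0.0024 []
0.01 [ 0.00772 -0.00016  0.01   ] 0.11269 ang 0.0024 []
0.012 [ 0.00682 -0.00017  0.012  ] 0.11417 ang 0.0024 []
[array([0.4906, 0.2295, 0.1625]), array([0.4906, 0.2295, 0.1625])]
```

Request:
jog_arm(
  turn=[
    [0,0,-0.02],
    [0,0,0],
    [0,0,0],
    [0,0,0],
    [0,0,0],
    [0,0,0],
    [0,0,0],
    [0,0,0],
    [0,0,0],
    [0,0,0],
    [0,0,0],
    [0,0,0],
    [0,0,0],
    [0,0,0],
    [0,0,0],
    [0,0,0],
    [0,0,0],
    [0,0,0],
    [0,0,0],
  ],
  delta_pos=[
    [0,0,0],
    [-0.0191,-0.0294,0],
    [-0.0191,-0.0294,0],
    [-0.0191,-0.0294,0],
    [-0.0191,-0.0294,0],
    [-0.0191,-0.0294,0],
    [-0.0191,-0.0294,0],
    [-0.0191,-0.0294,0],
    [-0.0191,-0.0294,0],
    [-0.0191,-0.0294,0],
    [-0.0191,-0.0294,0],
    [0,0,0],
    [0,0,0.02],
    [0,0,0.025],
    [0,0,0.025],
    [0,0,0.02],
    [0,0,0.008],
    [0,0,0],
    [0,0,0],
  ],
  gripper=[0,0,0,0,0,0,0,0,0,0,0,0,0,0,0,0,0,0,0],
)

```text
time: 8.0
tool_pos: [0.5956, -0.1045, 0.0649]
tcp_rot: [-0.428, -3.11, -0.0]
wrist_force: [0.6, -0.4, -4.4]
width: 0.129
grip_force: 79.6
```

```bash
python3 - <<'E'
from h import *
im,C=shot('wrist','w4.png'); s,_=shot('side','s4.png')
b=im[:,:,::-1]
t=cv2.resize(b[205:265,180:240],(400,400),interpolation=cv2.INTER_NEAREST); u=cv2.resize(b[205:265,405:465],(400,400),interpolation=cv2.INTER_NEAREST)
cv2.imwrite('pics/crop4.png',np.hstack([t,u])); s=read_state(); print(s['wrist_force']); delta([.5968,-.1048,.066])
E
```

```text
[ 0.18408871  0.40512958 -3.79543077]
t 8.1 pos [ 0.5966 -0.1047  0.0661] yaw 2.8682 tilt [-1.e-04  0.e+00 -1.e+00] dturn_z None d [-0.0002 -0.      0.0001]
```

View pics/crop4.png

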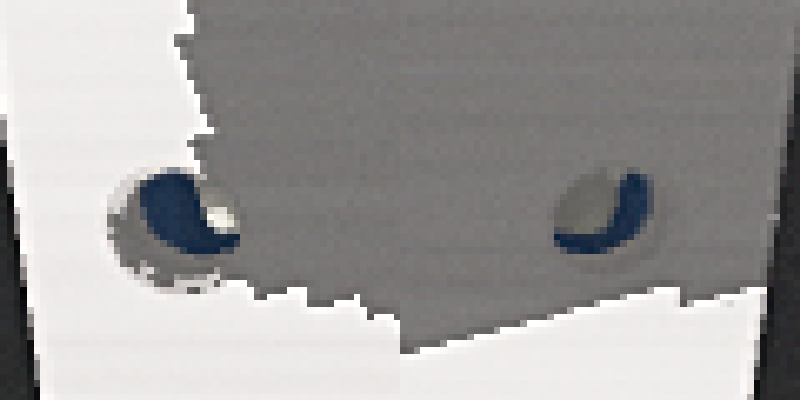

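Hole crops: the left pin shows at crop (215,210) in the hole centred near (174,228), and the right one at (590,200). I'll compare these with a centred pin.

```bash
python3 - <<'E'
from h import *
M=np.linalg.inv(np.array(vision.calibration('wrist')['mount'])); K,d,_,_=cam('wrist'); C=(K,d,M[:3,:3],M[:3,3])
a=np.linspace(0,2*np.pi,60)
b=cv2.imread('pics/w4.png')
out=[]
for x0 in(.0045,.006):
  row=[]
  for sg,u0 in((-1,180),(1,405)):
    t=cv2.resize(b[205:265,u0:u0+60],(400,400),interpolation=cv2.INTER_NEAREST)
    for z,rad,col in((.0098,.0045,(0,0,255)),(.0148,.0045,(0,255,255)),(.019,.0015,(0,255,0)),(.023,.003,(255,0,255))):
        P=np.c_[x0+rad*np.cos(a),sg*.058-.0002+rad*np.sin(a),np.full(60,z)]
        q=((proj(C,P)-[u0,205]+.5)*400/60).astype(np.int32); cv2.polylines(t,[q.reshape(-1,1,2)],True,col,1)
    row.append(t)
  out.append(np.hstack(row)[100:340])
cv2.imwrite('pics/ov.png',np.vstack(out))
E
```

```text
(no output)
```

View pics/ov.png

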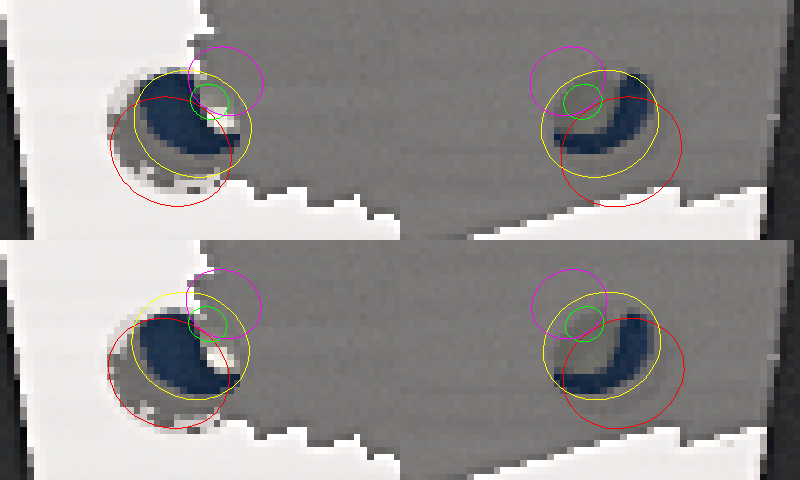

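Model overlay (red and yellow are the hole edges, green the pin tip): the pins sit about 1 mm to the right and about 2 mm toward the image bottom of where centred pins would be. I'll correct the pose, lower the lid a little and check for contact.

Request:
jog_arm(
  turn=[
    [0,0,0],
    [0,0,0],
    [0,0,0],
    [0,0,0],
    [0,0,0],
  ],
  delta_pos=[
    [-0.0018,0.0009,0],
    [0,0,0],
    [0,0,0.002],
    [0,0,0],
    [0,0,0],
  ],
  gripper=[0,0,0,0,0],
)

```text
time: 8.52
tool_pos: [0.5984, -0.1044, 0.0642]
tcp_rot: [-0.429, -3.112, -0.0]
wrist_force: [-0.9, 0.4, -4.8]
width: 0.126
grip_force: 79.7
```

```bash
python3 - <<'E'
from h import *
im,C=shot('wrist','w5.png'); b=im[:,:,::-1].astype(int)
m=(b[...,0]>b[...,2]+30)
for nm in('w4','w5'):
    b=cv2.imread('pics/%s.png'%nm).astype(int); m=(b[...,0]>b[...,2]+25)
    print(nm)
    for u0 in(194,424):
        print('\n'.join(''.join('#' if v else '.' for v in r) for r in m[226:246,u0:u0+24])); print()
s=read_state(); print(s['wrist_force']); delta([0,0,0])
E
```

```text
w4
........................
........................
........................
........................
........................
..........####..........
........#######.........
.......########.........
.......#########........
.......#########........
........########........
........########........
........#########.......
.........#########......
..........############..
...........##########...
.............######.....
........................
........................
........................

........................
........................
........................
........................
........................
...............##.......
..............####......
..............####......
..............####......
..............####......
.............#####......
.............#####......
.............####.......
............#####.......
....###########.........
.....#########..........
......######............
........................
........................
........................

w5
........................
........................
........................
.................
[... 369 characters left out ...]
.............
........................

........................
........................
........................
........................
........................
.............####.......
.............#####......
.............#####......
............######......
...........#######......
....##############......
....##############......
....#############.......
....#############.......
....############........
.....#########..........
......######............
........................
........................
........................

[ 0.11701274  0.24656058 -4.47516284]
t 8.5667 pos [ 0.5984 -0.1044  0.0642] yaw 2.8679 tilt [-2.e-04  0.e+00 -1.e+00] dturn_z None d [ 0.6043 -0.0612  0.0643]
```

The pins are now close to centred in both holes. I'll add 0.5 mm in y and lower.

Request:
jog_arm(
  turn=[
    [0,0,0],
    [0,0,0],
    [0,0,0],
    [0,0,0],
    [0,0,0],
    [0,0,0],
  ],
  delta_pos=[
    [0,0.0005,0.002],
    [0,0,0.002],
    [0,0,0.002],
    [0,0,0.002],
    [0,0,0.001],
    [0,0,0],
  ],
  gripper=[0,0,0,0,0,0],
)

```text
time: 9.07
tool_pos: [0.5983, -0.1039, 0.0547]
tcp_rot: [-0.429, -3.111, -0.0]
wrist_force: [-0.3, -0.4, -4.0]
width: 0.127
grip_force: 79.7
```

Request:
jog_arm(
  turn=[
    [0,0,0],
    [0,0,0],
    [0,0,0],
    [0,0,0],
    [0,0,0],
  ],
  delta_pos=[
    [0,0,0.002],
    [0,0,0.002],
    [0,0,0.002],
    [0,0,0.001],
    [0,0,0],
  ],
  gripper=[0,0,0,0,0],
)

```text
time: 9.48
tool_pos: [0.5989, -0.104, 0.0503]
tcp_rot: [0.429, 3.112, -0.0]
wrist_force: [-5.3, 0.7, 8.2]
width: 0.129
grip_force: 81.7
```

Request:
jog_arm(
  turn=[
    [0,0,0],
    [0,0,0],
    [0,0,0],
    [0,0,0],
    [0,0,0],
    [0,0,0],
    [0,0,0],
    [0,0,0],
    [0,0,0],
    [0,0,0],
    [0,0,0],
    [0,0,0],
    [0,0,0],
    [0,0,0],
    [0,0,0],
  ],
  delta_pos=[
    [0,0,0],
    [0,0,0],
    [0,0,0],
    [0,0,-0.005],
    [0,0,-0.025],
    [0,0,-0.03],
    [0,0,-0.03],
    [0,0,-0.03],
    [0,0,-0.03],
    [0,0,-0.03],
    [0,0,-0.03],
    [0,0,-0.02],
    [0,0,0],
    [0,0,0],
    [0,0,0],
  ],
  gripper=[0.05,0.05,0.05,0.05,0.05,0.05,0.05,0.05,0.05,0.05,0.05,0.05,0.05,0.05,0.05],
)

```text
time: 10.73
tool_pos: [0.5982, -0.1039, 0.2774]
tcp_rot: [-0.429, -3.111, -0.0]
wrist_force: [-0.1, -0.5, 0.2]
width: 0.582
grip_force: 0.0
```

```bash
python3 - <<'E'
from h import *
im,C=shot('wrist','w6.png'); np.savez('w6.npz',K=C[0],d=C[1],R=C[2],t=C[3]); sd,Cs=shot('side','s6.png'); delta([0,0,0])
a=im[30:250,180:460,::-1]; a=cv2.resize(a,(560,440))
yaw=np.radians(-15.65); ex=np.array([np.cos(yaw),np.sin(yaw)]); c=np.array([.5924,-.1038])
u,v=proj(Cs,[*c,.05])[0].astype(int); print(u,v)
e=cv2.resize(sd[v-35:v+30,u-45:u+25,::-1],(470,436),interpolation=cv2.INTER_CUBIC)[:440]
out=np.zeros((600,800,3),np.uint8); a=cv2.resize(im[40:240,230:430,::-1],(400,400)); e=cv2.resize(sd[v-40:v+25,u-45:u+20,::-1],(400,400),interpolation=cv2.INTER_CUBIC)
cv2.imwrite('pics/fin6.png',np.hstack([a,e]))
E
```

```text
t 10.8333 pos [ 0.5975 -0.1037  0.276 ] yaw 2.8678 tilt [-3.6e-03  8.0e-04 -1.0e+00] dturn_z None d [ 0.6023 -0.0616  0.2783]
312 243
```

View pics/fin6.png

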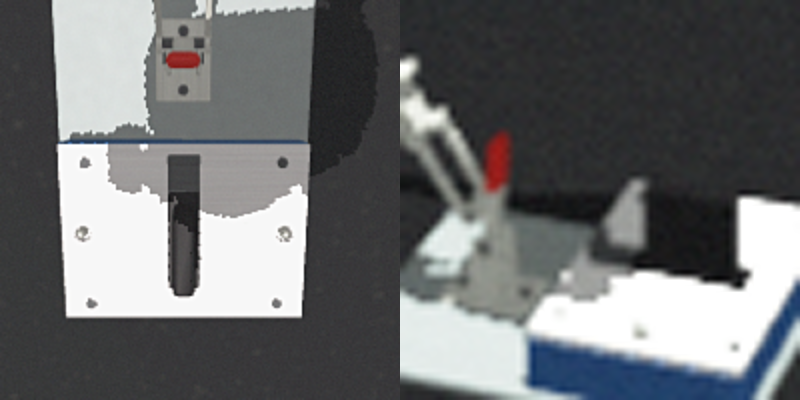

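Left crop: the lid lies flat on the tray, with a pin showing in each hole at crop (83,233) and (285,233) and the keeper on the latch side. Right crop: the red lever stands nearly upright, and the claw is thrown back away from the tray. Next I'll measure the lever angle from the red blob in both views.

```bash
cat >> h.py <<'E'
YAW=np.radians(-15.65); EX=np.array([np.cos(YAW),np.sin(YAW)]); EY=np.array([-EX[1],EX[0]]); BC=np.array([.5925,-.103])
def W(x,y,z): return np.array([*(BC+x*EX+y*EY),z])
def red(im):
    h=cv2.cvtColor(im,cv2.COLOR_RGB2HSV); m=((h[...,1]>150)&(h[...,2]>70)&((h[...,0]<8)|(h[...,0]>172))).astype(np.uint8)
    return m
def lever(th,r): return W(-.094-r*np.cos(th),0,.036+r*np.sin(th))
def redblob(im,near):
    n,l,s,c=cv2.connectedComponentsWithStats(red(im)); k=[i for i in range(1,n) if s[i,4]>8 and np.hypot(*(c[i]-near))<60]
    return [(c[i].round(1).tolist(),s[i].tolist()) for i in k]
E
python3 - <<'E'
from h import *
Z=np.load('w6.npz');Cw=(Z['K'],Z['d'],Z['R'],Z['t']); Cs=cam('side')
w=cv2.imread('pics/w6.png')[:,:,::-1].copy(); s=cv2.imread('pics/s6.png')[:,:,::-1].copy()
print('wrist',redblob(w,proj(Cw,lever(1.7,.05))[0])); print('side',redblob(s,proj(Cs,lever(1.7,.042))[0]))
for th in(1.6,1.7,1.8,1.9,2.0): print(th,'w end,r29',proj(Cw,[lever(th,.055),lever(th,.029)]).round(1).tolist(),'s',proj(Cs,[lever(th,.055),lever(th,.029)]).round(1).tolist())
# lid rect check
h=cv2.cvtColor(w,cv2.COLOR_RGB2HSV); p=[proj(Cw,W(sx*.05,sy*.07,.039))[0].round(1).tolist() for sx in(-1,1) for sy in(-1,1)]; print(p)
m=((h[...,2]>120)&(h[...,1]<50)).astype(np.uint8); m[:112]=0; cs,_=cv2.findContours(m,0,1); c=max([c for c in cs if abs(c[:,0,0].mean()-320)<60],key=cv2.contourArea); print(cv2.boundingRect(c),cv2.minAreaRect(onplane(Cw,c,.039)[:,:2].astype(np.float32)))
delta(W(-.165,0,.276))
E
```

```text
wrist [([321.0, 69.6], [313, 66, 17, 8, 117])]
side [([282.4, 228.8], [281, 225, 4, 9, 32])]
1.6 w end,r29 [[321.0, 66.5], [321.1, 67.5]] s [[281.9, 225.5], [281.8, 233.4]]
1.7 w end,r29 [[321.0, 72.9], [321.1, 70.6]] s [[283.7, 226.0], [282.8, 233.7]]
1.8 w end,r29 [[321.0, 79.1], [321.1, 73.7]] s [[285.4, 226.6], [283.7, 234.0]]
1.9 w end,r29 [[321.1, 85.1], [321.1, 76.7]] s [[287.2, 227.4], [284.6, 234.4]]
2.0 w end,r29 [[321.1, 90.7], [321.1, 79.6]] s [[288.9, 228.3], [285.5, 234.9]]
[[257.9, 110.9], [384.6, 110.8], [262.7, 197.2], [380.0, 197.1]]
(258, 112, 127, 87) ((0.5936742424964905, -0.1030433401465416), (0.14083150029182434, 0.09985412657260895), 74.3037338256836)
t 10.8333 pos [ 0.5975 -0.1037  0.276 ] yaw 2.8678 tilt [-3.6e-03  8.0e-04 -1.0e+00] dturn_z None d [ 0.17   -0.0008  0.0007]
```

Request:
jog_arm(
  turn=[
    [0,0,0],
    [0,0,0],
    [0,0,0],
    [0,0,0],
    [0,0,0],
    [0,0,0],
    [0,0,0],
    [0,0,0],
    [0,0,0],
    [0,0,0],
    [0,0,0],
    [0,0,0],
    [0,0,0],
  ],
  delta_pos=[
    [0.036,-0.001,0],
    [0.035,0,0],
    [0.035,0,0],
    [0.035,0,0],
    [0.035,0,0],
    [0,0,0],
    [0,0,0.03],
    [0,0,0.03],
    [0,0,0.03],
    [0,0,0.03],
    [0,0,0.03],
    [0,0,0.026],
    [0,0,0],
  ],
  gripper=[0,0,0,0,0,0,0,0,0,0,0,0,0],
  grip_force=30,
)

```text
time: 11.92
tool_pos: [0.4231, -0.0563, 0.0956]
tcp_rot: [-0.427, -3.099, -0.001]
wrist_force: [-1.2, 0.5, -0.3]
width: 0.002
grip_force: 0.0
```

Request:
jog_arm(
  turn=[
    [0,0,0],
    [0,0,0],
    [0,0,0],
    [0,0,0],
    [0,0,0],
    [0,0,0],
    [0,0,0],
    [0,0,0],
    [0,0,0],
  ],
  delta_pos=[
    [-0.01,0,0],
    [-0.01,0,0],
    [-0.01,0,0],
    [-0.01,0,0],
    [-0.01,0,0],
    [-0.008,0,0],
    [-0.006,0,0],
    [-0.006,0,0],
    [0,0,0],
  ],
  gripper=[0,0,0,0,0,0,0,0,0],
)

```text
time: 12.67
tool_pos: [0.4976, -0.0766, 0.1025]
tcp_rot: [0.429, 3.111, -0.0]
wrist_force: [0.3, 0.5, 0.4]
width: 0.006
grip_force: 0.0
```

```bash
python3 - <<'E'
from h import *
Cs=cam('side'); s,_=shot('side','s7.png'); print(redblob(s,np.array([282,229]))); delta(W(-.1,0,.102)); print(read_state()['wrist_force'])
P=W(-.099,0,.0556)
for e in(2.1,1.57,1.2,.5,0.,-.1): print(e,proj(Cs,[W(-.099+r*np.cos(e),0,.0556+r*np.sin(e)) for r in(.04,.071)]).round(0).tolist())
a=cv2.imread('pics/s6.png').astype(int);b=s[:,:,::-1].astype(int); D=np.abs(a-b).sum(2)>60
for v in range(205,262): print(v,''.join('#' if x else '.' for x in D[v,255:325]))
E
```

```text
[([281.8, 226.7], [281, 225, 3, 5, 10])]
t 12.7167 pos [ 0.4967 -0.0764  0.1023] yaw 2.8677 tilt [-1.e-04  0.e+00 -1.e+00] dturn_z None d [0.0006 0.0002 0.0003]
[-0.0170513  -0.86002203  0.21125705]
2.1 [[273.0, 224.0], [268.0, 215.0]]
1.57 [[280.0, 224.0], [279.0, 214.0]]
1.2 [[284.0, 225.0], [288.0, 217.0]]
0.5 [[291.0, 232.0], [300.0, 229.0]]
0.0 [[293.0, 238.0], [303.0, 240.0]]
-0.1 [[293.0, 239.0], [303.0, 242.0]]
205 ......................................................................
206 ......................................................................
207 ......................................................................
208 ......................................................................
209 ............................##........................................
210 ............................##........................................
211 ..........................####........................................
212 ............###...........####........................................
213 ...........####...........####........................................
21
[... 2897 characters left out ...]
.........................
253 ..#.#..##############.############....................................
254 ...#....############...###########....................................
255 .......############........######.....................................
256 ........##########.............##.....................................
257 .........#######......................................................
258 ..............#.......................................................
259 ......................................................................
260 ......................................................................
261 ......................................................................
```

The claw is past vertical and falling forward. I'll lift and let it land.

Request:
jog_arm(
  turn=[
    [0,0,0],
    [0,0,0],
    [0,0,0],
    [0,0,0],
    [0,0,0],
    [0,0,0],
  ],
  delta_pos=[
    [0,0,-0.01],
    [0,0,-0.02],
    [0,0,-0.02],
    [0,0,0],
    [0,0,0],
    [0,0,0],
  ],
  gripper=[0,0,0,0,0,0],
)

```text
time: 13.22
tool_pos: [0.4958, -0.0761, 0.1522]
tcp_rot: [-0.429, -3.112, -0.0]
wrist_force: [-0.7, -0.9, 0.1]
width: 0.001
grip_force: 0.0
```

```bash
python3 - <<'E'
from h import *
Cs=cam('side'); s,_=shot('side','s8.png'); print(redblob(s,np.array([282,229])))
a=cv2.imread('pics/s6.png').astype(int);b=s[:,:,::-1].astype(int); D=np.abs(a-b).sum(2)>60
for v in range(205,250): print(v,''.join('#' if x else '.' for x in D[v,255:325]))
g=b.sum(2)//3
for v in range(228,250): print(v,' '.join('%3d'%x for x in g[v,276:314]))
print('keeper',proj(Cs,[W(-.042,0,z) for z in(.039,.049)]).round(0).tolist(),'keeper+y-9',proj(Cs,W(-.042,-.009,.049)))
w,Cw=shot('wrist','w8.png'); print(proj(Cw,[W(-.042,0,.049),W(-.028,0,.05),W(-.085,0,.09)]).round(0).tolist())
E
```

```text
[([282.5, 228.5], [281, 224, 4, 10, 34])]
205 ...................#########..........................................
206 ....................########..........................................
207 .......................###............................................
208 ......................................................................
209 ......................................................................
210 ......................................................................
211 ......................................................................
212 ............###.......................................................
213 ...........####.......................................................
214 ..........#####.......................................................
215 .........######.......................................................
216 ........#######.......................................................
217 .......#########......................................................
218 .......#########......................................................
219 ....
[... 5178 characters left out ...]
31 231 231 230 231 236 251 253 250 250 249 223 146 152 204 230 174  68  39  31  31  30  36  30  27  29
247 111 115 136 143 140 141 143 151 154 176 200 216 224 226 230 232 232 247 254 255 255 255 255 254 251 250 253 254 252 248 247 235 215 187 106  45  38  36
248  90  83 124 146 141 142 142 180 194 215 239 245 246 246 238 227 241 253 255 255 255 255 255 255 255 255 255 255 255 255 255 254 253 253 249 247 248 236
249 197 109 132 143 140 143 140 209 242 248 246 245 250 252 241 228 251 254 255 255 255 255 255 255 255 255 255 255 255 255 255 255 255 255 255 255 255 254
keeper [[299.0, 244.0], [299.0, 241.0]] keeper+y-9 [[297.47707151 242.80333524]]
[[322.0, 264.0], [322.0, 280.0], [322.0, 237.0]]
```

The side view numbers show the claw lying forward with its end at about (305,241), past the keeper at (299,241). Next I'll go over the lever to its tray side and swing it down.

Request:
jog_arm(
  turn=[
    [0,0,0],
    [0,0,0],
    [0,0,0],
    [0,0,0],
    [0,0,0],
    [0,0,0],
    [0,0,0],
    [0,0,0],
    [0,0,0],
    [0,0,0],
    [0,0,0],
    [0,0,0],
    [0,0,0],
    [0,0,0],
  ],
  delta_pos=[
    [-0.0225,0,0],
    [-0.0225,0,0],
    [0,0,0],
    [0,0,0.025],
    [0,0,0.025],
    [0,0,0.024],
    [0,0,0],
    [0.012,0,0],
    [0.013,0,-0.001],
    [0.006,0,-0.001],
    [0.006,0,-0.001],
    [0.007,0,0.001],
    [0.007,0,0.002],
    [0,0,0],
  ],
  gripper=[0,0,0,0,0,0,0,0,0,0,0,0,0,0],
)

```text
time: 14.48
tool_pos: [0.4892, -0.0742, 0.0784]
tcp_rot: [-0.429, -3.112, -0.0]
wrist_force: [0.1, -0.3, -0.2]
width: 0.002
grip_force: 0.1
```

```bash
python3 - <<'E'
from h import *
Cs=cam('side'); s,_=shot('side','s9.png'); print(redblob(s,np.array([278,231]))); print(read_state()['wrist_force']); delta(W(-.106,0,.0785))
for th in(1.68,1.3,1.15,1.,.85): print(th,proj(Cs,[lever(th,.055),lever(th,.042),lever(th,.029)]).round(1).tolist())
b=s.astype(int); g=b.sum(2)//3
for v in range(228,250): print(v,' '.join('%3d'%x for x in g[v,284:314]))
E
```

```text
[([273.9, 230.6], [271, 227, 7, 8, 22])]
[-0.08922492  0.19605462  0.31128609]
t 14.5333 pos [ 0.4898 -0.0744  0.0784] yaw 2.8679 tilt [-3.e-04  1.e-04 -1.e+00] dturn_z None d [-0.0006  0.0002 -0.0001]
1.68 [[283.3, 225.9], [282.9, 229.8], [282.6, 233.6]]
1.3 [[276.6, 225.2], [277.8, 229.3], [279.1, 233.3]]
1.15 [[274.1, 225.7], [276.0, 229.6], [277.8, 233.5]]
1.0 [[271.8, 226.4], [274.2, 230.2], [276.6, 233.9]]
0.85 [[269.8, 227.6], [272.6, 231.0], [275.5, 234.5]]
228  44  46  46  40  44  45  45  45  46  46  44  46  44  44  42  41  42  42  44  43  43  41  46  48  44  42  43  46  45  40
229  46  44  44  44  44  44  44  42  46  43  42  42  43  42  44  43  46  43  42  41  41  41  44  47  45  42  44  45  46  45
230  41  44  44  45  45  43  44  44  43  45  44  42  41  40  45  47  44  46  46  47  44  45  46  44  45  44  47  49  45  46
231  44  44  46  44  41  45  42  44  48  45  42  45  43  45  44  44  43  41  41  44  78  72  45  44  43  41  45  44  44  39
232  42  46  47  44  45  41  41  38  43  47  46  44  43  47  44  43  42  44  42 169 242 239 157  41  42  44  43  42  38  41
233  46  4
[... 1397 characters left out ...]
 223 194 128 106 147 137 119 126 127 123  80  22  21  18  25  24  25  25  26  24
245 154 180 218 230 231 230 232 230 230 240 250 232 134 127 155 132 110 121 129 109  58  37  29  25  28  26  22  24  28  26
246 156 183 221 231 231 232 231 232 236 251 254 254 250 250 251 250 249 249 241 225 183 106  34  29  33  32  35  32  30  26
247 155 176 205 216 222 228 231 231 246 254 255 255 255 255 255 255 255 255 254 254 253 249 247 236 214 185 107  46  42  36
248 191 214 239 245 245 227 193 234 253 255 255 255 255 255 255 255 255 255 255 255 255 255 255 254 254 253 249 248 248 236
249 242 248 247 244 250 230 161 246 255 255 255 255 255 255 255 255 255 255 255 255 255 255 255 255 255 255 255 255 255 254
```

The lever is at about 1.0 rad, and the claw is still forward on the keeper. I'll continue down.

Request:
jog_arm(
  turn=[
    [0,0,0],
    [0,0,0],
    [0,0,0],
    [0,0,0],
    [0,0,0],
    [0,0,0],
    [0,0,0],
    [0,0,0],
    [0,0,0],
    [0,0,0],
    [0,0,0],
    [0,0,0],
    [0,0,0],
  ],
  delta_pos=[
    [0.005,0,0.003],
    [0.0055,0,0.0035],
    [0.0045,0,0.0045],
    [0.0045,0,0.0045],
    [0.0025,0,0.0055],
    [0.0025,0,0.0055],
    [0.001,0,0.004],
    [0.001,0,0.004],
    [0.0005,0,0.004],
    [0,0,0.001],
    [0,0,0.001],
    [0,0,0.001],
    [0,0,0],
  ],
  gripper=[0,0,0,0,0,0,0,0,0,0,0,0,0],
)

```text
time: 15.62
tool_pos: [0.4639, -0.0672, 0.0388]
tcp_rot: [-0.428, -3.109, -0.0]
wrist_force: [-10.1, 2.1, 23.7]
width: 0.002
grip_force: 11.5
```

```bash
python3 - <<'E'
from h import *
Cs=cam('side'); s,_=shot('side','s10.png'); print(redblob(s,np.array([268,242]))); print(read_state()['wrist_force']); delta(W(-.133,0,.0375))
for th in(.4,.2,.1,0.): print(th,proj(Cs,[lever(th,.055),lever(th,.042),lever(th,.029)]).round(1).tolist())
E
```

```text
[([266.2, 240.2], [264, 238, 7, 4, 13])]
[-9.974058    2.20874347 23.56656675]
t 15.6667 pos [ 0.464  -0.0672  0.0388] yaw 2.8679 tilt [-2.7e-03  5.0e-04 -1.0e+00] dturn_z None d [-0.0004  0.0002  0.0013]
0.4 [[265.5, 232.8], [269.3, 235.0], [273.2, 237.2]]
0.2 [[264.6, 235.7], [268.7, 237.2], [272.7, 238.7]]
0.1 [[264.4, 237.3], [268.5, 238.4], [272.6, 239.6]]
0.0 [[264.4, 238.9], [268.5, 239.6], [272.6, 240.4]]
```

The lever is against its stop with 24 N on the fingers. I'll back off and check.

Request:
jog_arm(
  turn=[
    [0,0,0],
    [0,0,0],
    [0,0,0],
    [0,0,0],
    [0,0,0],
    [0,0,0],
    [0,0,0],
    [0,0,0],
    [0,0,0],
    [0,0,0],
  ],
  delta_pos=[
    [0,0,-0.005],
    [0,0,-0.02],
    [0,0,-0.035],
    [0,0,-0.04],
    [0,0,-0.04],
    [0,0,-0.04],
    [0,0,-0.04],
    [0,0,-0.02],
    [0,0,0],
    [0,0,0],
  ],
  gripper=[0,0,0,0,0,0,0,0,0,0],
)

```text
time: 16.5
tool_pos: [0.4655, -0.0676, 0.2782]
tcp_rot: [0.428, 3.109, -0.0]
wrist_force: [-0.1, -0.0, -0.7]
width: 0.005
grip_force: 0.0
```

```bash
python3 - <<'E'
from h import *
Cs=cam('side'); s,_=shot('side','s11.png'); w,Cw=shot('wrist','w11.png'); delta([0,0,0]); print(redblob(s,np.array([268,242])), redblob(w,proj(Cw,lever(0,.042))[0]))
for th in(.2,0.): print(th,proj(Cs,[lever(th,.055),lever(th,.042),lever(th,.029)]).round(1).tolist(),proj(Cw,[lever(th,.055),lever(th,.029)]).round(1).tolist())
q=proj(Cw,[W(x,0,z) for x,z in((-.042,.049),(-.039,.049),(-.018,.083))]).round(0); print('keeper,tooth side,fin',q.tolist())
u=int(q[0][0]); v0=int(q[0][1]); g=w.astype(int).sum(2)//3
for v in range(v0-25,v0+30): print(v,' '.join('%3d'%x for x in g[v,u-22:u+23:2]))
h=cv2.cvtColor(w,cv2.COLOR_RGB2HSV); print([proj(Cw,W(a,b,.039))[0].round(0).tolist() for a in(-.05,.05) for b in(-.07,.07)])
# unchanged objects
for n in('side',):
    a=cv2.imread('pics/side0.png').astype(int); D=(np.abs(a-s[:,:,::-1]).sum(2)>90).astype(np.uint8); D=cv2.morphologyEx(D,cv2.MORPH_OPEN,np.ones((3,3)))
    k,l,st,c=cv2.connectedComponentsWithStats(D); print([(x[:4].tolist()) for x in st[1:] if x[4]>25])
E
```

```text
t 16.6 pos [ 0.4636 -0.0672  0.275 ] yaw 2.8678 tilt [-2.7e-03  5.0e-04 -1.0e+00] dturn_z None d [ 0.4638 -0.0606  0.2763]
[([267.7, 238.9], [264, 237, 8, 5, 36])] [([322.1, 156.9], [316, 147, 14, 22, 270])]
0.2 [[264.6, 235.7], [268.7, 237.2], [272.7, 238.7]] [[322.1, 148.8], [322.1, 170.1]]
0.0 [[264.4, 238.9], [268.5, 239.6], [272.6, 240.4]] [[322.1, 146.3], [322.1, 168.6]]
keeper,tooth side,fin [[322.0, 237.0], [322.0, 239.0], [322.0, 269.0]]
212 230 236 233 237 232 224 255 255 255 172 255 255 157 255 255 163 254  87 233 232 230 232 237
213 106 111 246 115 120 233 146 255 152 125 251 150 115 255 154 114 255  94 241 116 122 110 113
214  97 100 126  99  99 109 137 163 112 132 150 133 137 152 111 130 163  86 120 100  98  98  96
215 106 107 107 104 103 100 255 255 255 255 254 255 255 254 255 254 255  90 103 108 105 108 108
216 108 110 109 107 110 103 255 249 250 249 248 249 249 248 249 248 255  89 109 111 107 108 109
217 112 112 115 114 113 105 255 247 246 246 246 246 247 246 246 245 255  94 111 112 112 118 112
218  77  78  79  79  78  76 255 247 249 249 248 249 252 249 249 246 255  
[... 4299 characters left out ...]
 37 135 120 118 121 120 123  82  46  48  42
264  40  46  38 128 116 119 120 122 122  28  41  38  37 134 123 119 120 122 124  80  41  43  46
265  40  41  35 127 122 121 117 120 124  25  41  38  38 134 119 122 122 120 122  79  44  46  43
266  55  54  52 128 117 121 119 120 124  25  44  40  34 133 120 118 118 119 122 104  52  51  57
[[265.0, 227.0], [379.0, 227.0], [269.0, 298.0], [375.0, 298.0]]
[[25, 0, 107, 238], [111, 0, 50, 7], [162, 0, 79, 25], [239, 5, 47, 144], [123, 8, 59, 169], [108, 13, 10, 18], [108, 29, 26, 57], [252, 63, 14, 11], [254, 129, 6, 8], [265, 150, 6, 14], [263, 196, 46, 45], [89, 203, 84, 106], [146, 211, 40, 9], [288, 232, 48, 32], [264, 237, 9, 5], [191, 362, 22, 24]]
```

The lever stays at about 0 after release. To confirm the hook, I'll move back to the earlier look pose and compare with the picture from before.

Request:
jog_arm(
  turn=[
    [0,0,0],
    [0,0,0],
    [0,0,0],
    [0,0,0],
    [0,0,0],
    [0,0,0],
  ],
  delta_pos=[
    [-0.035,0,0],
    [-0.035,0,0],
    [-0.035,0,0],
    [-0.034,0,0],
    [0,0,0],
    [0,0,0],
  ],
  gripper=[0,0,0,0,0,0],
)

```text
time: 17.1
tool_pos: [0.5979, -0.105, 0.2725]
tcp_rot: [-0.428, -3.105, -0.001]
wrist_force: [-0.3, -0.1, 0.0]
width: 0.0
grip_force: 0.0
```

```bash
python3 - <<'E'
from h import *
w,Cw=shot('wrist','w12.png'); delta([0,0,0]); print(redblob(w,proj(Cw,lever(0,.042))[0]),proj(Cw,[lever(0,.055),lever(0,.029)]).tolist(),proj(Cw,[lever(.2,.055),lever(.2,.029)]).tolist())
for n,p in(('keeper -x face top',(-.0445,.049)),('keeper +x top',(-.0395,.049)),('keeper +x base',(-.0395,.039)),('end if x=-.033',(-.033,.052)),('lid edge',(-.05,.039)),('fin',(-.018,.083)),('fin base',(-.018,.039)),('hookend unhooked',(-.039,.052))): print(n,proj(Cw,W(p[0],0,p[1]))[0].round(1))
u=int(proj(Cw,W(-.04,0,.05))[0][0]); g=w.astype(int).sum(2)//3
b=cv2.imread('pics/w6.png').astype(int).sum(2)//3
for v in range(85,150): print(v,' '.join('%3d'%x for x in g[v,u-18:u+19:2]),'  |',' '.join('%3d'%x for x in b[v,u-18:u+19:4]))
E
```

```text
t 17.15 pos [ 0.597  -0.1047  0.2733] yaw 2.8676 tilt [-0.0062  0.0014 -1.    ] dturn_z None d [ 0.6014 -0.0606  0.2772]
[([322.4, 24.6], [315, 12, 16, 28, 401])] [[322.2567232975557, 12.050907730282603], [322.28073430341556, 39.88496396917341]] [[322.262248239423, 10.716561423547091], [322.28392131099827, 39.6404554487022]]
keeper -x face top [322.4 118.1]
keeper +x top [322.4 122.9]
keeper +x base [322.4 122.1]
end if x=-.033 [322.4 129.3]
lid edge [322.3 112.3]
fin [322.4 147.8]
fin base [322.4 141.7]
hookend unhooked [322.4 123.6]
85 108 108 108 134 127 143 144 141  90  60  64 142 145 137 134 146 124 109 112   | 107 134 144 140  60 127 140 140 110 110
86 108 111 109 134 129 145 144 144  71  61  61 147 144 138 133 141 122 109 109   | 106 135 144 143  52 148 138 139 106 109
87 108 109 108 133 126 145 143 139  92  58  62 143 145 137 133 144 123 111 109   | 107 134 144 141 112 149 140 137 107 110
88 107 109 105 137 129 142 143 142 134  72  94 140 142 136 135 140 120 108 108   | 109 135 143 140 141 144 140 137 107 112
89 109 109 107 134 129 144 143 143 145 139 138 139 145 139 136 144 
[... 6785 characters left out ...]
  34  35  36  39 163 157 153 154 157   | 247 247 254  80  40  32  27 152 153 153
145 247 247 247 247 248 255  97  26  36  34  35  34  38  36 164 155 155 158 156   | 247 247 254  63  35  32  19 146 155 154
146 247 247 247 247 248 255  96  28  36  31  33  36  35  37 162 154 154 154 153   | 247 247 254  61  37  35  22 255 141 145
147 247 247 247 247 248 255  98  25  32  38  37  38  32  38 153 153 154 154 156   | 247 247 254  47  34  35  23 255 255 255
148 247 247 247 247 248 255  93  27  30  38  34  36  30  28 255 149 150 150 152   | 247 247 254  41  34  33  24 249 254 255
149 247 247 247 247 248 255  93  35  35  39  32  42  32  84 255 136 148 140 150   | 247 247 253  43  31  39  21 248 248 253
```

The claw's end now reaches box x ≈ -35 mm. With an unstretched spring it would stop near -40 mm, so the spring is stretched and the tooth is behind the keeper. The lever stays shut at about 0, the lid is flat, and the side view shows the other things unmoved. I'm handing the job in.

```bash
python3 -c "
from workcell import ticket
print(ticket.finish_job())"
```

```text
the job is handed in; nothing more can be done
None
```

The lid is on the box with both pins through its holes, the claw is hooked behind the keeper and the lever is shut over centre. I handed the job in at about 17 s; I inferred the hook from the claw's 5 mm of spring stretch and did not see the tooth itself.

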